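# Tongs: seat a tealight in its votive charger

### The arm

A 7-joint arm with a two-finger parallel gripper is mounted at the origin on the work surface. World frame = base frame: x ahead of the robot, y to its left, z up, the work surface at z = 0. Lengths are in m, angles in rad, forces in N, time in s.
With the tool pointing down it reaches from about 0.4 to 0.85 m from the base axis. Payload 10.4 kg.
Tool frame: the origin (TCP) lies between the finger pads; the fingertips stand 22 mm ahead of it and the grasp point (between the pads) lies 3 mm ahead of it; z points along the fingers, y is the line along which they close (so a half turn about z gives the same grasp; the last joint's range is limited). The gripper opens to 85 mm and grips with 20 to 120 N. Pads are 22 mm wide; open, the fingers measure 114 mm over their backs; the gripper's body (76 mm by 85 mm) begins 54 mm behind the grasp point. The pads swing forward as they close: fully open they stand 13 mm farther back than shut.
Start: joints at [1.143, 0.332, -0.065, 1.46, 0.022, 1.35, -0.088], TCP at [0.246, -0.574, 0.253] pointing down, gripper open.
Joint ranges: [-2.6, 2.6], [-0.5, 2.12], [-1.47, 1.34], [0.16, 2.42], [-1.27, 4.41], [0.06, 2.06], [-2.6, 2.6]. Speed limits (rad/s): [2.22, 2.22, 2.79, 2.79, 3.14, 3.14, 3.14].

### API

Orientations are given as a unit quaternion [x, y, z, w].
In Python, from workcell import manip, camera, ticket, boxes_of, outline_of gives the robot as it stands.
- The arm moves only by the tool carry_out, never from a script. Its argument "deltas" is a list of rows, each a list of 5 numbers: the shift along the tool's x, y, z as a fraction of full scale, then the turn about the tool's z as a fraction of full scale, then the opening, from -1 (shut) to 1 (fully open), so that 0 is half open. In form: [[tx, ty, tz, spin, gripper], ...]. A call has 1 to 20 rows; each row is the pose to reach, as a shift and turn from the pose commanded when the call began, along the tool's axes at that moment; what a row does not reach only later rows make up. Full scale, the value 1, is 150 mm for a shift and 30 degrees for a turn. A row lasts 1/8 s, in which the tool goes at most 62.5 mm and 10.7 degrees, less where a joint would pass 70% of its speed; a pose out of reach is approached as far as the arm can. A call with a number of a shift or a turn outside -1 to 1 is refused whole. A call with a gripper value outside its range is refused whole. The fingers move at their own pace and stop on an object; "force" is the grip in N (left out, the last holds). Time passes only in rows, so rows that repeat a pose let the fingers close. It gives the time, the measured TCP pose, the force, the opening and the grip force at its end, in the units of the state.
- manip.get_obs(): the state, without advancing time (a new reading comes with each control period).
- camera(name): name is "scene" or "top"; returns a dict with "img" (384x512x3 uint8, red, green, blue), "depth" (384x512 float32, m along the optical axis (not along the pixel's ray), 0 where there is no reading), "vertical_fov" (degrees; the focal length in pixels is half the picture's height over the tangent of half this angle, whatever the lens; pixels are square), "cx", "cy" (the principal point, pixels), "R" (3x3) and "t" (3): a world point X has camera coordinates R X + t. Camera axes: x right, y down, z forward; pixel columns grow to the right and rows downward; lengths in m; the calibration is good to about 2 mm. A picture is of the moment at which its call begins.
- ticket.hand_in(): hands the job in; it is judged then, once.
Trained networks look in a picture, given as the dict that the camera call returned (one of the last four; its "shot" number tells which), for a name from the list of things; names that differ only in an ending like _2 or _b are one class to them, and where a whole thing is asked for, a point or a joint stands for the part that bears it (a point fixed in the world has none). Each returns a list of dicts, best first, with "conf" (0 to 1); they miss things now and then, are a little off and sometimes report something else, mostly with a low value. They report only what shows in the picture. A call takes as long as a camera call. They do not tell look-alikes from the thing itself.
- boxes_of(query, picture): "position" ([x, y, z] in m, in world coordinates, good to about 4 mm: the middle of the surface that is visible of it).
- outline_of(query, picture): "region" (384x512 bool, what is visible of it).
The state is a dict: "clock": time; "joint_pos": joint angles; "joint_velocities": joint speeds; "tau": joint torques, N m; "position": TCP position; "ee_rot": TCP orientation; "ft_force": force on the tool from outside, world axes, zero at the start; "torque": the same for the moment, N m; "grip_width": opening from 0.0 (shut) to 1.0 (fully open); "grasp_force": force on a finger pad.
Only numpy, scipy, OpenCV 4.12 (cv2) and the standard library are available. Lean on these libraries where they do the work, as an engineer would, in place of code of your own. Each camera call takes 0.05 s, during which the arm holds its last target. There are 200 camera calls.

### The job

Take the sprung tongs from their caddy and, squeezing them gently, lift the LED tealight by its thin bulb out of the pinch bowl and set it in the cradle inside the glass votive. Still with the tongs, push it down until the cradle stops and make sure with a firm push of about 10 newtons, never over 15, then let go of it and stand the tongs back in their caddy. Never touch the light with the gripper, never squeeze it harder than 20 newtons a side, go gently with the glass, and leave everything else where it is.

Things in the scene. Friction and masses are not known exactly. Their poses are not given: they have to be found in the camera images.
- tongs: Steel spring tongs, about 100 g, standing tips down in the caddy. Origin: midway between the tips, at tip level; z points up to the bow that joins the arms, y is the line along which the arms open and close. Tips 14 mm wide (x), 5 mm thick; left to the spring they stand 35 mm apart inside, 46 mm outside. The arms are hinged 122 mm above the tips, the top is at 128 mm; the bow is 26 mm wide.
- tongs_grip (a point): Where to hold the tongs: centre line, 86 mm above the tips. From 64 to 102 mm up the arms are flat bars 18 mm wide (x), here 51 mm apart over their outer faces when open, 44 mm when the tips grip the 12 mm bulb (arms then parallel). Squeezing here closes the tips 3.4 times as far; the spring resists with 5 N an arm when open, 9 N on the bulb; any excess reaches the tips divided by 3.4.
- tongs_left (a joint): How far each arm is squeezed in, rad (both move alike): 0 open (tips 35 mm apart), 0.10 tips 12 mm apart, 0.13 the stop. Each 0.01 rad closes the gap by 2.4 mm.
- caddy: Fixed chrome caddy for the tongs: a rectangular pocket open at the top, inside 24 mm (its x) by 60 mm (its y), walls 4 mm, rim 48 mm and pocket floor 4 mm above its underside. Origin: centre of the underside, on the board. The tongs stand on the pocket floor with their y along the caddy's y.
- bowl: Fixed pale green silicone pinch bowl, 88 mm across the rim, 36 mm high, flat inner floor about 60 mm across, 6 mm above the underside. Origin: centre of the underside.
- light: White LED tealight, 20 to 40 g, upright in the pinch bowl: a disc 36 mm across and 16 mm high with an upright thin-walled bulb in the middle of its top, 12 mm across, straight from 16 to 30 mm above the underside, rounded top at 38 mm. Origin: centre of the underside, z up.
- light_bulb (a point): On the bulb's axis, 24 mm above the light's underside: the middle of the bulb's straight part.
- votive: Fixed glass votive tumbler in a chrome cup holder, foot 92 mm across, rim 81 mm above the underside, inside 64 mm across at the mouth and 57 mm at the bottom. Origin: centre of the underside, z up. On its axis inside is a round white push-down charging cradle.
- votive_seat (a point): Fixed point on the votive's axis, 23 mm above its underside. The cradle (a cup 40 mm across inside, flat floor, 9 mm wall flared to 46 mm at the lip) slides down under about 4 N to a hard stop and stays where left. At the stop the light's underside is within 8 mm of this point's height, above or below, unmeasured; the cradle starts an unmeasured 3 to 7 mm above its stop.
- snack_a: Closed red snack cup, 66 mm across, 60 mm high; leave it alone. Origin: centre of the underside.
- snack_b: Another closed red snack cup, the same size; leave it alone. Origin: centre of the underside.
- tumbler: Empty loose glass tumbler, 66 mm across, 78 mm high, without holder or cradle; leave it alone. Origin: centre of the underside.
- dish: Small empty green dish, 70 mm across, 26 mm high; leave it alone. Origin: centre of the underside.
- wax: Ordinary flat tealight in a metal cup, 38 mm across, 16 mm high, no bulb; leave it alone. Origin: centre of the underside.
- jar: Closed jar, 54 mm across, 75 mm high; leave it alone. Origin: centre of the underside.
- spatula: Spatula lying on the board, 200 mm long; leave it alone. Origin: about the middle of its length.
There are look-alikes about, which are no part of the job. Leave any purple or yellow look-alike of the tongs alone.

How it is judged:
On the way, in this order (a step that is already met when the one before it is completed fails the run):
1. the light is held in the tongs, clear above the bowl (z of light in the frame of bowl above 0.05 m and contact force between tongs and light above 0.3 N), for 0.2 s.
2. the light, held in the tongs, is in the cradle at its bottom stop and pushed against it with at least 7 N (z of light in the frame of votive below 0.0325 m and horizontal distance between light and votive below 0.006 m and angle between light's own z axis and vertical below 0.12 rad and contact force between light and votive above 7 N and contact force between tongs and light above 0.3 N), for 0.2 s.
At the end, for the whole second after the job is handed in: light free and at rest in the cradle, upright within 7 degrees, within 6 mm of the votive's axis, its underside at most 32.5 mm above the votive's; tongs at rest in the caddy, tips within 7 mm of its floor and 12 mm of its centre, upright within 11 degrees (z of light in the frame of votive below 0.0325 m and horizontal distance between light and votive below 0.006 m and angle between light's own z axis and vertical below 0.12 rad and contact force between tongs and light below 0.05 N and linear speed of light below 0.02 m/s and horizontal distance between tongs and caddy below 0.012 m and z of tongs in the frame of caddy below 0.011 m and angle between tongs's own z axis and vertical below 0.2 rad and linear speed of tongs below 0.03 m/s); the robot touches nothing.
It fails at once if the gripper or arm touches the light (contact force between any of the fingers, the arm and light above 0.2 N).
It fails at once if the two tips of the tongs together bear on the light with more than 40 N (20 N a side) (contact force between tongs and light above 40 N).
It fails at once if the light is pushed on the votive or its cradle with more than 15 N (contact force between light and votive above 15 N).
It fails at once if the tongs or gripper knock the glass votive with more than 20 N (contact force between any of tongs, the fingers and votive above 20 N).
It fails at once if a bystander is moved more than 20 mm (distance of any of snack_a, snack_b, tumbler, dish, wax, jar, spatula from where it was at the start of the episode above 0.02 m).
It also fails if it takes over 72 s, if anything falls off the work surface, if the arm or the gripper's body presses on something with over 40 N, if the wrist force passes 120 N, or if a joint passes its speed limit or range.

## Working session

There is one attempt and no reset: what is moved stays moved. The work goes in short steps, Python scripts to look and compute and a tool call to move; the robot and the scene stay as the last step left them, time stands still between calls to the robot, and variables do not carry over. Pictures are saved under pics/ and viewed, at most 10 in all, crops included, and the job is handed in when it is done.

Besides the shell and the picture viewer there is one more tool, called after "Request:" as name(argument=value, ...) on one line, values as JSON. carry_out: Moves the arm, as the interface text tells. Its arguments: {"type":"object","properties":{"deltas":{"type":"array","items":{"type":"array","items":{"type":"number"}}},"force":{"type":"number"}},"required":["deltas"]}

```bash
mkdir -p pics; cat > h.py <<'E'
import numpy as np, cv2
from workcell import manip, camera, ticket, boxes_of, outline_of
def f(c): return c["img"].shape[0]/2/np.tan(np.radians(c["vertical_fov"])/2)
def cloud(c):
    d=c["depth"]; v,u=np.indices(d.shape); k=f(c)
    P=np.stack([(u-c["cx"])/k*d,(v-c["cy"])/k*d,d],-1)
    W=(P-np.array(c["t"]))@np.array(c["R"]); W[d==0]=np.nan; return W
def proj(c,X):
    p=np.array(c["R"])@np.array(X)+np.array(c["t"]); return f(c)*p[:2]/p[2]+[c["cx"],c["cy"]]
E
python3 - <<'E'
from h import *
o=manip.get_obs(); print({k:np.round(v,3).tolist() for k,v in o.items()})
cs={n:camera(n) for n in("scene","top")}
for n,c in cs.items():
    cv2.imwrite(f"pics/{n}0.png",c["img"][...,::-1]); print(n,c["vertical_fov"],c["cx"],c["cy"],"cam at",np.round(-np.array(c["R"]).T@np.array(c["t"]),3), c["R"][2])
    for q in("tongs","caddy","bowl","light","votive","tumbler","dish","wax","jar","snack_a","spatula"):
        print(n,q,[(round(b["conf"],2),np.round(b["position"],3).tolist(),proj(c,b["position"]).astype(int).tolist()) for b in boxes_of(q,c)][:4])
E
```

```text
{'clock': 0.0, 'joint_pos': [1.143, 0.333, -0.065, 1.461, 0.022, 1.35, -0.088], 'joint_velocities': [-0.002, -0.001, -0.002, 0.001, -0.001, 0.0, 0.0], 'tau': [0.001, -62.545, 0.049, -39.159, 0.016, 0.01, -0.0], 'position': [0.246, -0.574, 0.253], 'ee_rot': [0.98, 0.201, -0.0, -0.001], 'ft_force': [0.517, 0.135, 0.075], 'torque': [-0.014, -0.003, 0.006], 'grasp_force': 0.0, 'grip_width': 0.999}
scene 56.747455256750655 256.6422619263996 189.15795100985721 cam at [0.976 0.445 0.756] [-0.4961915  -0.53860109 -0.68095732]
scene tongs [(0.79, [0.309, -0.394, 0.071], [234, 125]), (0.7, [0.596, -0.279, 0.113], [182, 166]), (0.51, [0.305, -0.23, 0.075], [267, 143])]
scene caddy [(0.87, [0.608, -0.278, 0.031], [183, 189])]
scene bowl [(0.89, [0.508, 0.252, 0.039], [349, 280])]
scene light [(0.68, [0.532, 0.258, 0.042], [345, 287])]
scene votive [(0.71, [0.528, 0.257, 0.039], [345, 287]), (0.59, [0.522, -0.024, 0.062], [263, 213]), (0.32, [0.51, 0.251, 0.039], [348, 280])]
scene tumbler [(0.43, [0.527, 0.257, 0.037], [346, 287])]
scene dish [(0.82, [0.414, 0.134, 0.036], [334, 231])]
scene wax
[... 458 characters left out ...]
9, 0.116], [314, 273]), (0.65, [0.303, -0.402, 0.104], [370, 270]), (0.55, [0.593, -0.281, 0.131], [332, 176])]
top caddy [(0.71, [0.584, -0.286, 0.021], [326, 185])]
top bowl [(0.38, [0.708, -0.32, 0.094], [340, 145])]
top light [(0.65, [0.521, 0.245, 0.039], [170, 199])]
top votive [(0.58, [0.508, -0.036, 0.06], [253, 204])]
top tumbler [(0.69, [0.778, -0.172, 0.059], [294, 127])]
top dish [(0.53, [0.423, 0.137, 0.03], [201, 229])]
top wax [(0.63, [0.507, -0.037, 0.055], [253, 204])]
top jar [(0.71, [0.705, -0.324, 0.097], [342, 145])]
top snack_a [(0.55, [0.754, 0.146, 0.078], [201, 129]), (0.54, [0.743, -0.046, 0.075], [258, 134])]
top spatula [(0.84, [0.408, -0.193, 0.023], [299, 236])]
```

```bash
python3 - <<'E'
import cv2
a=cv2.imread("pics/scene0.png");cv2.imwrite("pics/scene0b.png",cv2.resize(a[60:350,100:450],(724,600),interpolation=cv2.INTER_CUBIC))
a=cv2.imread("pics/top0.png");cv2.imwrite("pics/top0b.png",cv2.resize(a[100:300,140:400],(780,600),interpolation=cv2.INTER_CUBIC))
E
```

```text
(no output)
```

View pics/scene0b.png

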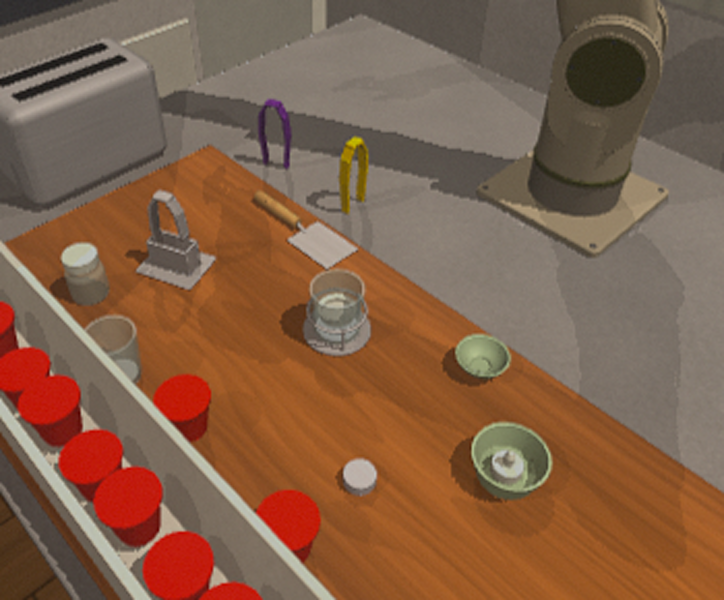

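View pics/top0b.png

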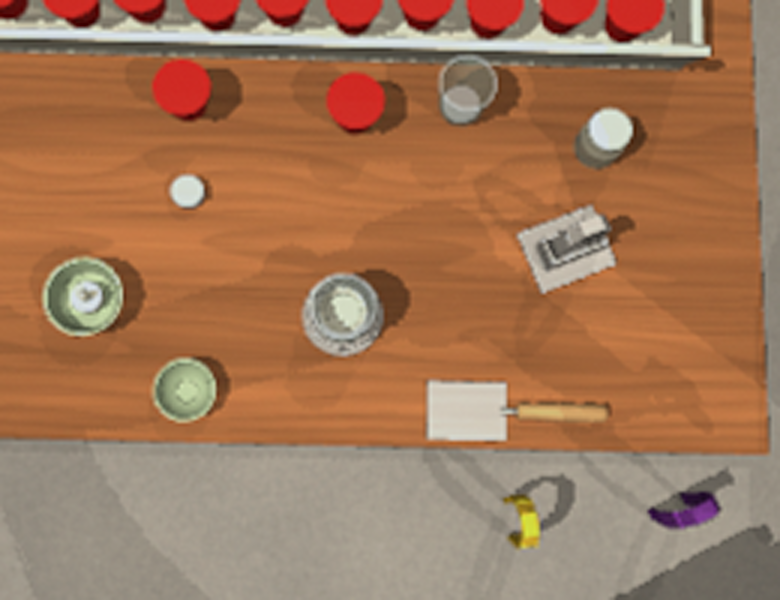

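```bash
python3 - <<'E'
from h import *
for n in("scene","top"):
    c=camera(n); W=cloud(c); np.savez(f"{n}0.npz",W=W,img=c["img"])
    hsv=cv2.cvtColor(c["img"],cv2.COLOR_RGB2HSV)
    b=(hsv[...,0]<14)&(hsv[...,1]>140)&(np.abs(W[...,0]-.55)<.12)&(np.abs(W[...,1])<.25)&(W[...,2]<.04); print(n,"board z",np.round(np.nanpercentile(W[b][:,2],[10,50,90]),4), b.sum())
    def rect(P,tag):
        if len(P)<8: print(tag,len(P));return
        r=cv2.minAreaRect((P[:,:2]*1000).astype(np.float32)); print(n,tag,len(P),"med",np.round(np.median(P,0),4),"rect c",np.round(r[0],1),"sz",np.round(r[1],1),"ang",round(r[2],1),"pix", cv2.boxPoints(r).round(0).tolist())
    for q,ctr in(("tongs",(.595,-.28)),("caddy",(.595,-.28)),("light",(.525,.25)),("bowl",(.515,.25)),("votive",(.515,-.03))):
        for o in outline_of(q,c):
            m=o["region"]; P=W[m]; P=P[np.isfinite(P[:,0])]
            P=P[np.hypot(*(P[:,:2]-ctr).T)<.08]
            if len(P)<10: continue
            print(n,q,round(o["conf"],2),len(P),"zmax",np.round(np.sort(P[:,2])[-5:],4),"zhist",np.histogram(P[:,2],np.arange(0,.18,.01))[0].tolist())
            zs={"tongs":(.1,.2),"caddy":(.055,.08),"light":(.02,.08),"bowl":(.045,.08),"votive":(.08,.12)}[q]
            rect(P[(P[:,2]>zs[0])&(P[:,2]<zs[1])],q+str(zs))
            break
E
```

```text
scene board z [0.0164 0.018  0.0197] 11194
scene tongs 0.63 286 zmax [0.1501 0.1502 0.1514 0.1521 0.1523] zhist [0, 1, 1, 0, 0, 4, 24, 26, 23, 30, 31, 28, 34, 28, 49, 7, 0]
scene tongs(0.1, 0.2) 177 med [ 0.5954 -0.2826  0.1284] rect c [ 596.7 -292.6] sz [21.1 53.4] ang 24.0 pix [[576.0, -273.0], [598.0, -321.0], [617.0, -313.0], [596.0, -264.0]]
scene caddy 0.84 585 zmax [0.0665 0.0674 0.0675 0.0678 0.0681] zhist [0, 35, 256, 66, 79, 78, 71, 0, 0, 0, 0, 0, 0, 0, 0, 0, 0]
scene caddy(0.055, 0.08) 109 med [ 0.6019 -0.2866  0.0623] rect c [ 596.6 -291. ] sz [32.6 67. ] ang 23.8 pix [[568.0, -267.0], [595.0, -328.0], [625.0, -315.0], [598.0, -254.0]]
scene light 0.6 227 zmax [0.0603 0.0604 0.0606 0.061  0.0619] zhist [0, 0, 32, 98, 72, 19, 6, 0, 0, 0, 0, 0, 0, 0, 0, 0, 0]
scene light(0.02, 0.08) 227 med [0.5294 0.2541 0.0396] rect c [520.4 248.5] sz [45.7 36.6] ang 34.6 pix [[491.0, 251.0], [512.0, 220.0], [550.0, 246.0], [529.0, 277.0]]
scene bowl 0.87 987 zmax [0.0564 0.0565 0.0568 0.0603 0.0604] zhist [0, 49, 321, 192, 201, 222, 2, 0, 0, 0, 0, 0, 0, 0, 0, 0, 0]
scene bowl(0.045, 0.08
[... 690 characters left out ...]
2.1 -291.9] sz [31.2 63.6] ang 20.3 pix [[566.0, -267.0], [588.0, -327.0], [618.0, -316.0], [596.0, -257.0]]
top bowl 0.65 501 zmax [0.0572 0.0573 0.0576 0.0582 0.0588] zhist [0, 36, 203, 81, 81, 100, 0, 0, 0, 0, 0, 0, 0, 0, 0, 0, 0]
top bowl(0.045, 0.08) 136 med [0.5273 0.2581 0.0522] rect c [521.9 249.3] sz [84.2 84.3] ang 88.9 pix [[479.0, 208.0], [563.0, 206.0], [565.0, 291.0], [481.0, 292.0]]
top votive 0.84 558 zmax [0.1015 0.1017 0.1026 0.1026 0.1046] zhist [0, 13, 112, 14, 15, 183, 94, 19, 19, 73, 16, 0, 0, 0, 0, 0, 0]
top votive(0.08, 0.12) 108 med [ 0.5189 -0.0371  0.0969] rect c [509.5 -38.7] sz [68.1 67.4] ang 1.6 pix [[475.0, -6.0], [476.0, -73.0], [544.0, -71.0], [543.0, -4.0]]
```

```bash
cat >> h.py <<'E'
def go(x,y,z,yaw=None):
    o=manip.get_obs(); from scipy.spatial.transform import Rotation as R
    M=R.from_quat(o["ee_rot"]); d=M.inv().apply(np.array([x,y,z])-o["position"])/.15
    a=M.as_matrix()[:,0]; y0=np.degrees(np.arctan2(a[1],a[0]))
    print("tcp",np.round(o["position"],4),"yaw",round(y0,1),"tilt",np.round(M.as_matrix()[:,2],3),"shift frac",np.round(d,4),"spin frac",None if yaw is None else -round((yaw-y0)/30,3))
E
python3 - <<'E'
from h import *
go(.596,-.292,.19,24)
for n in("scene","top"):
    W=np.load(n+"0.npz")["W"]; I=np.load(n+"0.npz")["img"]
    x,y,z=W[...,0],W[...,1],W[...,2]
    m=(np.hypot(x-.522,y-.25)<.034)&(z>.028)
    for lo,hi in((.036,.043),(.046,.065)):
        P=W[m&(z>lo)&(z<hi)]
        sat=None
        r=cv2.minEnclosingCircle((P[:,:2]*1000).astype(np.float32)); print(n,lo,len(P),"mean",P.mean(0).round(4),"circ",np.round(r[0],1),round(r[1],1),"max z",P[:,2].max().round(4))
    hsv=cv2.cvtColor(I,cv2.COLOR_RGB2HSV); w=m&(hsv[...,1]<45)
    P=W[w]; r=cv2.minEnclosingCircle((P[:,:2]*1000).astype(np.float32)); print(n,"white",len(P),np.round(r[0],1),round(r[1],1),P.mean(0).round(4))
    P=P[(P[:,2]>.036)&(P[:,2]<.044)]; r=cv2.minEnclosingCircle((P[:,:2]*1000).astype(np.float32)); print(n,"white disc",len(P),np.round(r[0],1),round(r[1],1))
    t=(z>.13)&(x<.62)&(x>.1)&(y<-.35)&(y>-.75); P=W[t]; print("tall",len(P), np.nanmin(P,0).round(2) if len(P) else'',np.nanmax(P,0).round(2) if len(P) else'')
    # tongs bow top, caddy rim, cradle
    P=W[(z>.136)&(np.hypot(x-.596,y+.29)<.05)]
    if len(P)>5: r=cv2.minAreaRect((P[:,:2]*1000).astype(np.float32)); print(n,"bow",len(P),np.round(r[0],1),np.round(r[1],1),round(r[2],1),P[:,2].max().round(4))
    P=W[(z>.03)&(z<.085)&(np.hypot(x-.511,y+.037)<.027)]; print(n,"cradle z",np.percentile(P[:,2],[5,25,50,75,95]).round(4),P.mean(0).round(4))
E
```

```text
tcp [ 0.2462 -0.5745  0.2534] yaw 23.2 tilt [ 0. -0. -1.] shift frac [ 2.8854 -0.8128  0.4223] spin frac -0.027
scene 0.036 148 mean [0.5258 0.2515 0.0396] circ [515.4 243.9] 29.9 max z 0.0428
scene 0.046 31 mean [0.5266 0.2519 0.0548] circ [525.7 251.2] 6.0 max z 0.0619
scene white 124 [524.7 251. ] 17.5 [0.5262 0.2529 0.041 ]
scene white disc 116 [524.7 251. ] 17.5
tall 3289 [ 0.21 -0.71  0.13] [ 0.62 -0.5   0.44]
scene bow 68 [ 595.8 -290. ] [18.6 32.1] 20.1 0.1523
scene cradle z [0.0538 0.0562 0.0597 0.0623 0.065 ] [ 0.4989 -0.0501  0.0594]
top 0.036 66 mean [0.5236 0.2499 0.0398] circ [531.7 255.1] 28.1 max z 0.0429
top 0.046 10 mean [0.5224 0.2482 0.056 ] circ [522.7 248.6] 5.3 max z 0.0627
top white 85 [524.6 251.2] 19.6 [0.5232 0.249  0.042 ]
top white disc 62 [522.4 250.2] 17.3
tall 8861 [ 0.16 -0.71  0.13] [ 0.62 -0.35  0.67]
top bow 60 [ 593.7 -292.9] [17.3 35. ] 21.6 0.1556
top cradle z [0.0507 0.0534 0.0556 0.0608 0.0649] [ 0.5113 -0.0371  0.0566]
```

Request:
carry_out(deltas=[[0.1, -0.4, 0, 0, 1], [0.4, -0.8, 0, -0.03, 1], [0.8, -0.8, 0, -0.03, 1], [1, -0.8, 0, -0.03, 1], [1, -0.8, 0, -0.03, 1]])

```text
clock: 2.42
position: [0.3395, -0.4032, 0.2535]
ee_rot: [0.977, 0.211, 0.001, 0.0]
ft_force: [-1.4, 0.0, -0.5]
grip_width: 0.999
grasp_force: 0.0
```

Request:
carry_out(deltas=[[0.4, 0, 0, 0, 1], [0.8, 0, 0, 0, 1], [1, 0, 0, 0, 1], [1, 0, 0, 0, 1]])

```text
clock: 2.92
position: [0.475, -0.3428, 0.2529]
ee_rot: [0.978, 0.21, 0.0, -0.0]
ft_force: [-0.3, -0.3, 1.0]
grip_width: 0.999
grasp_force: 0.0
```

Request:
carry_out(deltas=[[0.4, 0, 0, 0, 1], [0.8, 0, 0, 0, 1], [0.87, 0, 0, 0, 1], [0.87, 0, 0, 0, 1], [0.87, 0, 0, 0, 1]])

```text
clock: 3.55
position: [0.5911, -0.2929, 0.2535]
ee_rot: [0.978, 0.207, -0.0, 0.001]
ft_force: [-0.4, -0.4, -0.2]
grip_width: 1.001
grasp_force: 0.0
```

```bash
python3 - <<'E'
from h import *
go(.595,-.2915,.111,24)
c=camera("scene"); cv2.imwrite("pics/s1.png",cv2.resize(c["img"][40:240,100:300,::-1],(600,600),interpolation=cv2.INTER_CUBIC))
for n in ("scene","top"):
    c=camera(n); W=cloud(c); x,y,z=W[...,0],W[...,1],W[...,2]
    P=W[(np.hypot(x-.595,y+.29)<.09)&(z>.2)&(z<.25)]; print(n,len(P))
    if len(P): r=cv2.minAreaRect((P[:,:2]*1000).astype(np.float32)); print(np.round(r[0],1),np.round(r[1],1),r[2],P[:,2].min())
E
```

```text
tcp [ 0.5911 -0.2929  0.2535] yaw 23.9 tilt [-0.001 -0.001 -1.   ] shift frac [2.860e-02 8.000e-04 9.501e-01] spin frac -0.003
scene 15
[ 593.9 -290.9] [21.3 98.5] 22.641094207763672 0.24487876650846002
top 0
```

View pics/s1.png

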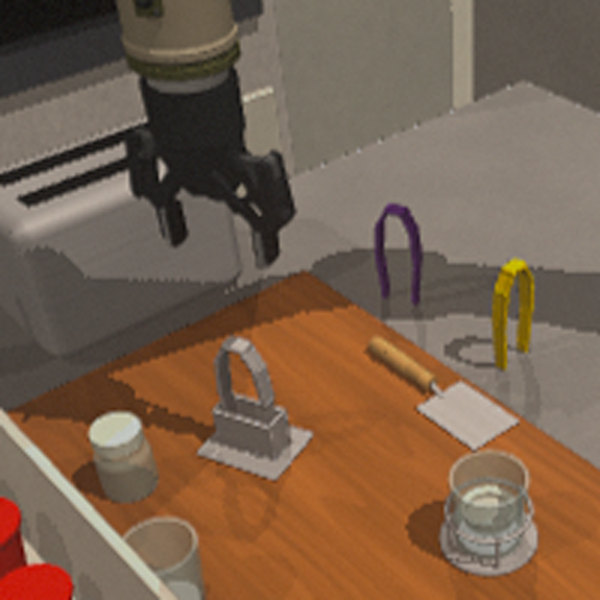

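Request:
carry_out(deltas=[[0.016, 0.004, 0.3, 0, 1], [0.016, 0.004, 0.6, 0, 1], [0.016, 0.004, 0.8, 0, 1], [0.016, 0.004, 0.97, 0, 1], [0.016, 0.004, 0.97, 0, 1], [0.016, 0.004, 0.97, 0, 0.3], [0.016, 0.004, 0.97, 0, 0.3], [0.016, 0.004, 0.97, 0, 0.3], [0.016, 0.004, 0.97, 0, 0.3]], force=20)

```text
clock: 4.82
position: [0.5955, -0.2904, 0.1084]
ee_rot: [0.978, 0.209, 0.0, 0.0]
ft_force: [-0.1, -0.4, 0.8]
grip_width: 0.65
grasp_force: 0.3
```

Request:
carry_out(deltas=[[0, 0, 0, 0, 0.12], [0, 0, 0, 0, 0.12], [0, 0, 0, 0, 0.12], [0, 0, 0, 0, 0.12]])

```text
clock: 5.32
position: [0.5957, -0.29, 0.1085]
ee_rot: [0.978, 0.209, 0.0, 0.0]
ft_force: [-0.6, 0.1, 5.6]
grip_width: 0.559
grasp_force: 7.0
```

Request:
carry_out(deltas=[[0, 0, -0.05, 0, 0.12], [0, 0, -0.15, 0, 0.12], [0, 0, -0.3, 0, 0.12], [0, 0, -0.55, 0, 0.12], [0, 0, -0.8, 0, 0.12], [0, 0, -0.87, 0, 0.12], [0, 0, -0.87, 0, 0.12], [0, 0, -0.87, 0, 0.12]])

```text
clock: 6.32
position: [0.5947, -0.29, 0.2367]
ee_rot: [0.978, 0.209, -0.001, -0.001]
ft_force: [-0.6, 0.0, -1.3]
grip_width: 0.558
grasp_force: 5.1
```

```bash
python3 - <<'E'
from h import *
o=manip.get_obs();print(np.round(o["position"],4),o["grip_width"],o["grasp_force"],o["ft_force"])
for n in ("scene","top"):
    c=camera(n); W=cloud(c); x,y,z=W[...,0],W[...,1],W[...,2]
    if n=="scene": cv2.imwrite("pics/s2.png",cv2.resize(c["img"][60:220,110:270,::-1],(600,600),interpolation=cv2.INTER_CUBIC))
    for lo,hi in((.135,.175),(.175,.215)):
        m=(np.hypot(x-.595,y+.29)<.06)&(z>lo)&(z<hi); P=W[m]
        if len(P)<5: continue
        r=cv2.minAreaRect((P[:,:2]*1000).astype(np.float32)); print(n,lo,len(P),np.round(r[0],1),np.round(r[1],1),round(r[2],1),P[:,2].min())
go(.523,.25,.24,24)
E
```

```text
[ 0.5947 -0.29    0.2367] 0.5582968732018714 5.074091341666644 [-0.56507975  0.01122716 -1.25691794]
scene 0.135 63 [ 594.1 -290.7] [16.9 34.8] 22.4 0.15108927273790426
scene 0.175 121 [ 594.6 -289.9] [17.2 45.7] 21.9 0.17593755526075644
top 0.135 10 [ 588.  -292.7] [ 6.8 29.3] 23.5 0.15515162295078994
top 0.175 9 [ 586.6 -293.5] [ 3.2 39.7] 23.3 0.17778855610079275
tcp [ 0.5947 -0.29    0.2367] yaw 24.1 tilt [-0.002  0.001 -1.   ] shift frac [ 1.0332 -3.4817 -0.0172] spin frac 0.003
```

View pics/s2.png

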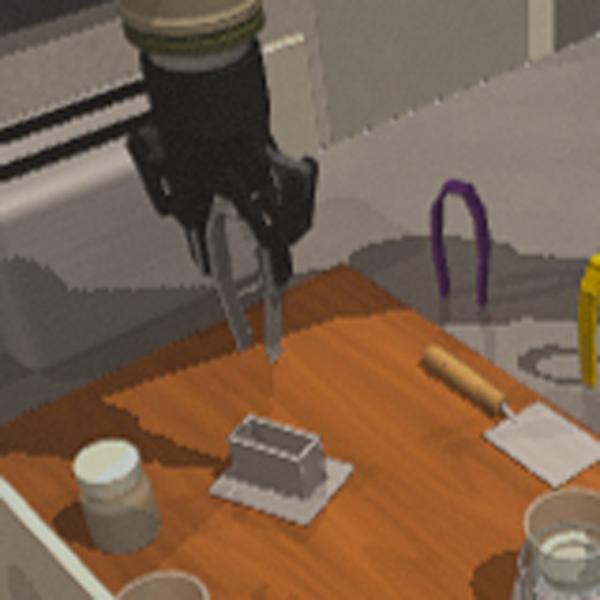

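Request:
carry_out(deltas=[[0.06, -0.2, 0, 0, 0.12], [0.16, -0.54, 0, 0, 0.12], [0.26, -0.87, 0, 0, 0.12]])

```text
clock: 6.8
position: [0.577, -0.1536, 0.2374]
ee_rot: [0.978, 0.209, -0.001, -0.0]
ft_force: [0.6, -0.3, -0.7]
grip_width: 0.562
grasp_force: 5.1
```

Request:
carry_out(deltas=[[0.1, -0.34, 0, 0, 0.12], [0.2, -0.67, 0, 0, 0.12], [0.26, -0.87, 0, 0, 0.12]])

```text
clock: 7.18
position: [0.5592, -0.017, 0.2378]
ee_rot: [0.978, 0.21, -0.0, -0.0]
ft_force: [0.9, -0.6, -1.3]
grip_width: 0.563
grasp_force: 5.1
```

Request:
carry_out(deltas=[[0.1, -0.34, 0, 0, 0.12], [0.2, -0.67, 0, 0, 0.12], [0.26, -0.87, 0, 0, 0.12]])

```text
clock: 7.55
position: [0.5412, 0.1179, 0.2378]
ee_rot: [0.978, 0.21, -0.0, -0.0]
ft_force: [-0.2, 0.2, -0.3]
grip_width: 0.558
grasp_force: 5.1
```

Request:
carry_out(deltas=[[0.1, -0.34, 0, 0, 0.12], [0.2, -0.67, 0, 0, 0.12], [0.26, -0.87, 0, 0, 0.12], [0.26, -0.87, 0, 0, 0.12], [0.26, -0.87, 0, 0, 0.12], [0.26, -0.87, 0, 0, 0.12], [0.26, -0.87, 0, 0, 0.12]])

```text
clock: 8.43
position: [0.525, 0.2491, 0.2383]
ee_rot: [0.978, 0.208, 0.0, 0.0]
ft_force: [-0.7, 0.8, -0.2]
grip_width: 0.558
grasp_force: 5.1
```

```bash
python3 - <<'E'
from h import *
go(.5245,.251,.13,24); print(manip.get_obs()["grasp_force"])
E
```

```text
tcp [0.525  0.2491 0.2383] yaw 24.0 tilt [ 0. -0. -1.] shift frac [ 0.0025 -0.0134  0.7219] spin frac 0.0
5.071797792443249
```

Request:
carry_out(deltas=[[0, -0.005, 0.2, 0, 0.12], [0, -0.013, 0.45, 0, 0.12], [0, -0.013, 0.56, 0, 0.12], [0, -0.013, 0.56, 0, 0.12], [0, -0.013, 0.56, 0, 0.12]])

```text
clock: 9.05
position: [0.5246, 0.2521, 0.1558]
ee_rot: [0.978, 0.209, 0.001, -0.0]
ft_force: [-0.3, -0.3, -0.4]
grip_width: 0.562
grasp_force: 5.1
```

```bash
python3 - <<'E'
from h import *
go(.5245,.251,.128,24)
for n in ("scene","top"):
    c=camera(n); W=cloud(c); x,y,z=W[...,0],W[...,1],W[...,2]
    if n=="scene": cv2.imwrite("pics/s3.png",cv2.resize(c["img"][190:320,280:410,::-1],(600,600),interpolation=cv2.INTER_CUBIC))
    for lo,hi in((.035,.044),(.047,.063),(.068,.095)):
        m=(np.hypot(x-.5245,y-.25)<(.021 if lo<.04 else .028))&(z>lo)&(z<hi); P=W[m]
        if len(P)<5: continue
        r=cv2.minAreaRect((P[:,:2]*1000).astype(np.float32)); print(n,lo,len(P),np.round(r[0],1),np.round(r[1],1),round(r[2],1),P[:,2].min(),P[:,2].max(),P.mean(0).round(4))
E
```

```text
tcp [0.5246 0.2521 0.1558] yaw 24.1 tilt [ 0.002  0.001 -1.   ] shift frac [-0.0038  0.0066  0.1851] spin frac 0.003
scene 0.035 146 [525.5 250.9] [33.2 33.9] 33.3 0.03501913069277138 0.0438168622272806 [0.5278 0.2525 0.0397]
scene 0.047 32 [526.5 251.1] [10.3 10.2] 81.1 0.047251600870425556 0.06219776407716807 [0.5269 0.2518 0.0546]
scene 0.068 38 [525.6 251.9] [15.2 31.4] 20.9 0.07034542369658196 0.09379464153864531 [0.5285 0.2537 0.0837]
top 0.035 21 [527.2 239.6] [28.2 12.9] 38.6 0.03625877450801675 0.04313122707728892 [0.5265 0.2393 0.0391]
```

View pics/s3.png

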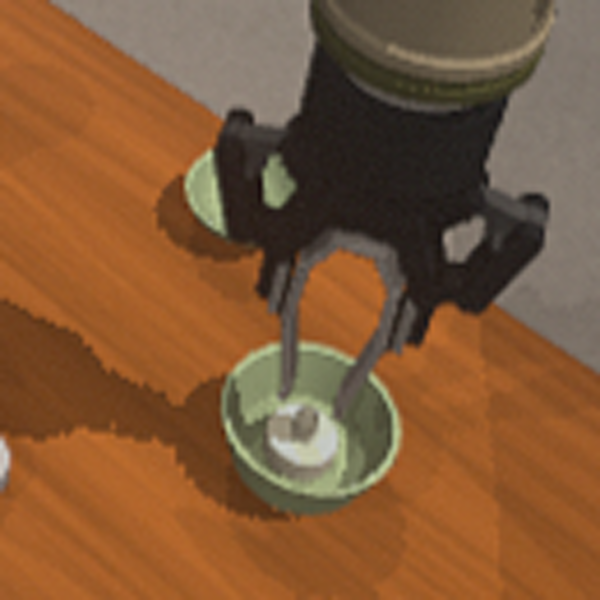

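Request:
carry_out(deltas=[[0, 0.005, 0.06, 0, 0.12], [0, 0.005, 0.12, 0, 0.12], [0, 0.005, 0.178, 0, 0.12], [0, 0.005, 0.178, 0, 0.12], [0, 0.005, 0.178, 0, 0.12], [0, 0.005, 0.178, 0, 0.12]])

```text
clock: 9.9
position: [0.5242, 0.2512, 0.1278]
ee_rot: [0.978, 0.209, 0.0, -0.0]
ft_force: [-0.0, -1.0, -1.0]
grip_width: 0.559
grasp_force: 5.0
```

Request:
carry_out(deltas=[[0, 0, 0, 0, 0.05], [0, 0, 0, 0, 0.0], [0, 0, 0, 0, -0.1], [0, 0, 0, 0, -0.1], [0, 0, 0, 0, -0.1], [0, 0, 0, 0, -0.1]], force=25)

```text
clock: 10.65
position: [0.5242, 0.2511, 0.1277]
ee_rot: [0.978, 0.209, 0.0, 0.0]
ft_force: [-0.6, -0.7, 0.7]
grip_width: 0.51
grasp_force: 25.6
```

Request:
carry_out(deltas=[[0, 0, -0.04, 0, -0.1], [0, 0, -0.12, 0, -0.1], [0, 0, -0.3, 0, -0.1], [0, 0, -0.5, 0, -0.1], [0, 0, -0.65, 0, -0.1], [0, 0, -0.73, 0, -0.1], [0, 0, -0.73, 0, -0.1], [0, 0, -0.73, 0, -0.1]])

```text
clock: 11.65
position: [0.5238, 0.2509, 0.2361]
ee_rot: [0.978, 0.209, -0.001, 0.0]
ft_force: [-0.2, -0.5, -1.9]
grip_width: 0.508
grasp_force: 25.8
```

```bash
python3 - <<'E'
from h import *
go(.512,-.0355,.238,24); print(manip.get_obs()["grasp_force"])
for n in ("scene","top"):
    c=camera(n); W=cloud(c); x,y,z=W[...,0],W[...,1],W[...,2]
    if n=="scene": cv2.imwrite("pics/s4.png",cv2.resize(c["img"][150:280,280:410,::-1],(600,600),interpolation=cv2.INTER_CUBIC))
    for lo,hi in((.12,.149),(.152,.18)):
        m=(np.hypot(x-.5245,y-.25)<.028)&(z>lo)&(z<hi); P=W[m]
        if len(P)<5: continue
        r=cv2.minAreaRect((P[:,:2]*1000).astype(np.float32)); print(n,lo,len(P),np.round(r[0],1),np.round(r[1],1),round(r[2],1),np.percentile(P[:,2],[1,20,50,80,99]).round(4))
E
```

```text
tcp [0.5238 0.2509 0.2361] yaw 24.1 tilt [-0.001 -0.001 -1.   ] shift frac [-0.851   1.7108 -0.0111] spin frac 0.003
25.795795619487762
scene 0.12 144 [526.1 250.4] [33.5 34.4] 36.6 [0.1328 0.1399 0.1466 0.1482 0.149 ]
scene 0.152 102 [524.4 249. ] [16.5 27.5] 25.7 [0.1537 0.1586 0.1656 0.1716 0.1788]
top 0.12 37 [527.3 242.8] [34.7 20.1] 36.8 [0.1366 0.1421 0.1459 0.1478 0.1485]
top 0.152 17 [523.8 242.5] [10.9 14.9] 7.1 [0.1526 0.1582 0.1651 0.1679 0.1768]
```

View pics/s4.png

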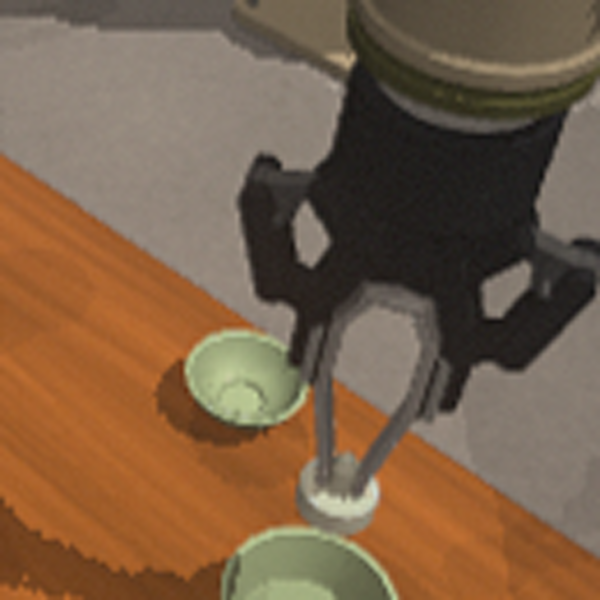

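Request:
carry_out(deltas=[[-0.06, 0.12, 0, 0, -0.1], [-0.18, 0.36, 0, 0, -0.1], [-0.3, 0.6, 0, 0, -0.1], [-0.428, 0.853, 0, 0, -0.1]])

```text
clock: 12.25
position: [0.5173, 0.1069, 0.2365]
ee_rot: [0.978, 0.209, -0.0, -0.0]
ft_force: [0.5, -0.0, -1.2]
grip_width: 0.509
grasp_force: 25.8
```

Request:
carry_out(deltas=[[-0.12, 0.24, 0, 0, -0.1], [-0.24, 0.48, 0, 0, -0.1], [-0.36, 0.72, 0, 0, -0.1], [-0.428, 0.853, 0, 0, -0.1], [-0.428, 0.853, 0, 0, -0.1], [-0.428, 0.853, 0, 0, -0.1], [-0.428, 0.853, 0, 0, -0.1]])

```text
clock: 13.12
position: [0.5114, -0.0337, 0.237]
ee_rot: [0.978, 0.21, -0.0, -0.0]
ft_force: [-0.5, 0.7, -1.1]
grip_width: 0.508
grasp_force: 25.8
```

```bash
python3 - <<'E'
from h import *
from scipy.optimize import least_squares
go(.511,-.035,.238,24); o=manip.get_obs(); print(o["grasp_force"],o["ft_force"])
def circ(P,R=None):
    g=lambda p:np.hypot(P[:,0]-p[0],P[:,1]-p[1])-(p[2] if R is None else R)
    s=least_squares(g,[P[:,0].mean(),P[:,1].mean(),.03],loss="soft_l1",f_scale=.001); return (s.x*1000).round(1)
for n in ("scene","top"):
    c=camera(n); W=cloud(c); x,y,z=W[...,0],W[...,1],W[...,2]
    near=np.hypot(x-.511,y+.036)<.06
    P=W[near&(z>.12)&(z<.1495)&(np.hypot(x-.511,y+.036)<.026)]; r=cv2.minEnclosingCircle((P[:,:2]*1000).astype(np.float32)); print(n,"light",len(P),np.round(r[0],1),round(r[1],1),np.percentile(P[:,2],[1,50,99]).round(4))
    W0=np.load(n+"0.npz")["W"]; Q=W0[(np.hypot(W0[...,0]-.511,W0[...,1]+.036)<.06)]
    for lo,hi in((.088,.105),(.094,.105)):
        P=Q[(Q[:,2]>lo)&(Q[:,2]<hi)];r=cv2.minEnclosingCircle((P[:,:2]*1000).astype(np.float32)); print(n,"rim",lo,len(P),np.round(r[0],1),round(r[1],1),"lsq",circ(P))
    # foot (chrome) outline on the board
    P=Q[(Q[:,2]>.02)&(Q[:,2]<.03)];r=cv2.minEnclosingCircle((P[:,:2]*1000).astype(np.float32)); print(n,"foot",len(P),np.round(r[0],1),round(r[1],1))
    # cradle lip: high points inside
    P=Q[(Q[:,2]>.048)&(Q[:,2]<.07)&(np.hypot(Q[:,0]-.511,Q[:,1]+.036)<.027)]; print("in",len(P),np.histogram(P[:,2],np.arange(.046,.072,.002))[0]);r=cv2.minEnclosingCircle((P[:,:2]*1000).astype(np.float32)); print(np.round(r[0],1),round(r[1],1))
    cv2.imwrite(f"pics/{n}5.png",cv2.resize(c["img"][150:270,190:330,::-1] if n=="scene" else c["img"][150:270,190:330,::-1],(700,600),interpolation=cv2.INTER_CUBIC))
E
```

```text
tcp [ 0.5114 -0.0337  0.237 ] yaw 24.2 tilt [-0.  0. -1.] shift frac [-0.0059  0.0068 -0.0067] spin frac 0.006
25.842331051826477 [-0.46074969  0.65577675 -1.05563093]
scene light 89 [513.1 -33.3] 17.9 [0.1339 0.1449 0.1495]
scene rim 0.088 225 [513.5 -36.9] 36.7 lsq [513.2 -35.7  33.5]
scene rim 0.094 148 [513.5 -36.9] 36.7 lsq [513.  -36.   33.7]
scene foot 289 [513.  -31.5] 57.5
in 72 [ 0  0  0  8 11 11  8 14 15  4  1  0]
[502.2 -46.7] 20.5Traceback (most recent call last):
  File "<stdin>", line 10, in <module>
    return _quantile_unchecked(
        a, q, axis, out, overwrite_input, method, keepdims, weights)
    return _ureduce(a,
                    func=_quantile_ureduce_func,
    ...<5 lines>...
                    overwrite_input=overwrite_input,
                    method=method)
    r = func(a, **kwargs)
    result = _quantile(arr,
                       quantiles=q,
    ...<2 lines>...
                       out=out,
                       weights=wgt)
    slices_having_nans = np.isnan(arr[-1, ...])
                                  ~~~^^^^^^^^^
IndexError: index -1 is out of bounds for axis 0 with size 0
```

View pics/scene5.png

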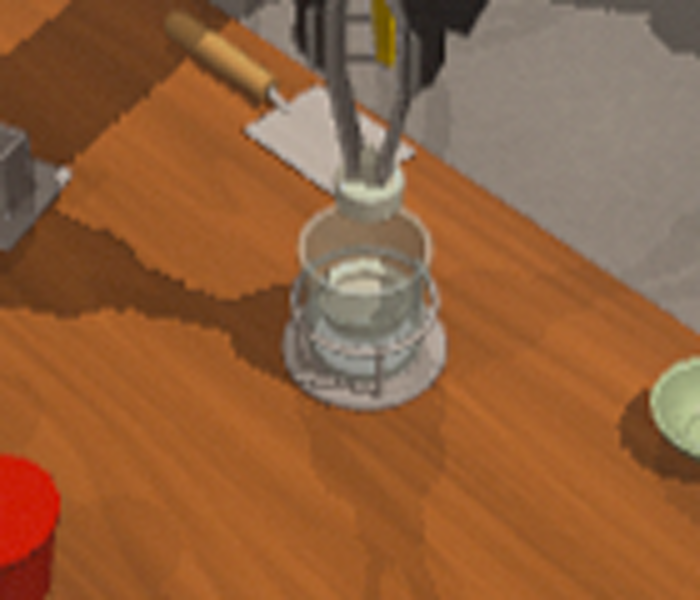

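Request:
carry_out(deltas=[[-0.007, 0.015, 0.0, 0, -0.1], [-0.007, 0.015, 0.1, 0, -0.1], [-0.007, 0.015, 0.2, 0, -0.1], [-0.007, 0.015, 0.3, 0, -0.1], [-0.007, 0.015, 0.38, 0, -0.1], [-0.007, 0.015, 0.38, 0, -0.1], [-0.007, 0.015, 0.38, 0, -0.1], [-0.007, 0.015, 0.38, 0, -0.1]])

```text
clock: 14.22
position: [0.5117, -0.0374, 0.1807]
ee_rot: [0.978, 0.209, 0.001, 0.0]
ft_force: [-0.1, 0.1, -0.8]
grip_width: 0.507
grasp_force: 25.8
```

```bash
python3 - <<'E'
from h import *
go(.5114,-.0361,.16,24); print(manip.get_obs()["ft_force"])
for n in("scene","top"):
    c=camera(n); W=cloud(c); cv2.imwrite(f"pics/{n}6.png",cv2.resize(c["img"][150:270,190:330,::-1],(700,600),interpolation=cv2.INTER_CUBIC))
a=cv2.imread("pics/scene6.png")[100:500,100:500];b=cv2.imread("pics/top6.png")[100:500,100:500]
cv2.imwrite("pics/both6.png",np.hstack([a,b]))
E
```

```text
tcp [ 0.5117 -0.0374  0.1807] yaw 24.1 tilt [ 0.001 -0.    -1.   ] shift frac [ 0.0016 -0.0088  0.138 ] spin frac 0.003
[-0.0548226   0.06141688 -0.77184152]
```

View pics/both6.png

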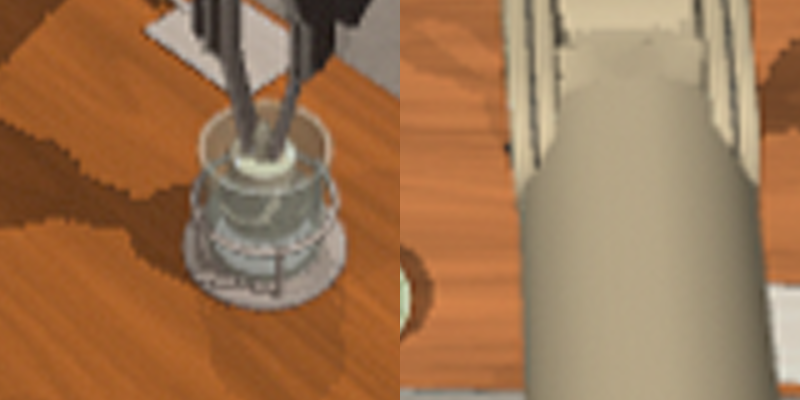

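Request:
carry_out(deltas=[[0, -0.005, 0.02, 0, -0.1], [0, -0.005, 0.04, 0, -0.1], [0, -0.005, 0.06, 0, -0.1], [0, -0.005, 0.08, 0, -0.1], [0, -0.005, 0.1, 0, -0.1], [0, -0.005, 0.1, 0, -0.1], [0, -0.005, 0.1, 0, -0.1]], force=40)

```text
clock: 15.2
position: [0.5111, -0.0367, 0.1652]
ee_rot: [0.978, 0.209, 0.0, 0.0]
ft_force: [0.6, -0.5, -1.3]
grip_width: 0.507
grasp_force: 45.3
```

Request:
carry_out(deltas=[[0, 0, 0.01, 0, -0.1], [0, 0, 0.02, 0, -0.1], [0, 0, 0.03, 0, -0.1], [0, 0, 0.03, 0, -0.1], [0, 0, 0.03, 0, -0.1]])

```text
clock: 15.82
position: [0.511, -0.0367, 0.1607]
ee_rot: [0.978, 0.209, 0.0, 0.0]
ft_force: [0.5, 1.1, -1.8]
grip_width: 0.509
grasp_force: 45.3
```

Request:
carry_out(deltas=[[0, 0, 0.007, 0, -0.1], [0, 0, 0.014, 0, -0.1], [0, 0, 0.02, 0, -0.1], [0, 0, 0.02, 0, -0.1]])

```text
clock: 16.32
position: [0.5111, -0.0367, 0.1577]
ee_rot: [0.978, 0.209, 0.0, 0.0]
ft_force: [-0.2, -1.1, 0.6]
grip_width: 0.507
grasp_force: 45.4
```

Request:
carry_out(deltas=[[0, 0, 0.007, 0, -0.1], [0, 0, 0.014, 0, -0.1], [0, 0, 0.014, 0, -0.1]])

```text
clock: 16.7
position: [0.5111, -0.0367, 0.1555]
ee_rot: [0.978, 0.209, 0.0, 0.0]
ft_force: [0.4, -0.6, 1.4]
grip_width: 0.501
grasp_force: 45.4
```

Request:
carry_out(deltas=[[0, 0, 0.004, 0, -0.1], [0, 0, 0.007, 0, -0.1], [0, 0, 0.007, 0, -0.1]])

```text
clock: 17.08
position: [0.5111, -0.0367, 0.1545]
ee_rot: [0.978, 0.209, 0.0, 0.0]
ft_force: [-0.9, 0.7, 1.6]
grip_width: 0.507
grasp_force: 45.5
```

Request:
carry_out(deltas=[[0, 0, 0.004, 0, -0.1], [0, 0, 0.007, 0, -0.1], [0, 0, 0.007, 0, -0.1]])

```text
clock: 17.45
position: [0.511, -0.0367, 0.1534]
ee_rot: [0.978, 0.209, 0.0, 0.0]
ft_force: [0.1, -0.3, 1.1]
grip_width: 0.506
grasp_force: 45.5
```

Request:
carry_out(deltas=[[0, 0, 0.004, 0, -0.1], [0, 0, 0.007, 0, -0.1], [0, 0, 0.007, 0, -0.1]])

```text
clock: 17.82
position: [0.511, -0.0367, 0.1523]
ee_rot: [0.978, 0.209, 0.0, 0.0]
ft_force: [0.8, -0.2, 2.3]
grip_width: 0.505
grasp_force: 45.5
```

Request:
carry_out(deltas=[[0, 0, 0.004, 0, -0.1], [0, 0, 0.004, 0, -0.1], [0, 0, 0.004, 0, -0.1]])

```text
clock: 18.2
position: [0.511, -0.0367, 0.1517]
ee_rot: [0.978, 0.209, -0.0, 0.0]
ft_force: [0.2, 0.1, 1.5]
grip_width: 0.504
grasp_force: 45.4
```

Request:
carry_out(deltas=[[0, 0, 0.004, 0, -0.1], [0, 0, 0.004, 0, -0.1], [0, 0, 0.004, 0, -0.1]])

```text
clock: 18.58
position: [0.511, -0.0367, 0.1511]
ee_rot: [0.978, 0.209, 0.0, 0.0]
ft_force: [1.1, 0.8, 2.0]
grip_width: 0.501
grasp_force: 45.4
```

Request:
carry_out(deltas=[[0, 0, 0.004, 0, -0.1], [0, 0, 0.004, 0, -0.1], [0, 0, 0.004, 0, -0.1]])

```text
clock: 18.95
position: [0.5112, -0.0367, 0.151]
ee_rot: [0.978, 0.209, 0.0, 0.0]
ft_force: [-1.7, -0.3, 7.6]
grip_width: 0.504
grasp_force: 45.8
```

Request:
carry_out(deltas=[[0, 0, 0.004, 0, -0.1], [0, 0, 0.004, 0, -0.1], [0, 0, 0.004, 0, -0.1]])

```text
clock: 19.32
position: [0.5113, -0.0366, 0.1507]
ee_rot: [0.978, 0.209, 0.0, 0.0]
ft_force: [-1.7, 0.9, 8.4]
grip_width: 0.505
grasp_force: 46.0
```

Request:
carry_out(deltas=[[0, 0, 0.004, 0, -0.1], [0, 0, 0.004, 0, -0.1], [0, 0, 0.004, 0, -0.1]])

```text
clock: 19.7
position: [0.5114, -0.0366, 0.1502]
ee_rot: [0.978, 0.209, 0.001, 0.0]
ft_force: [-1.7, -0.7, 8.0]
grip_width: 0.506
grasp_force: 46.2
```

Request:
carry_out(deltas=[[0, 0, 0.002, 0, -0.1], [0, 0, 0.002, 0, -0.1], [0, 0, 0.002, 0, -0.1], [0, 0, 0.002, 0, -0.1]])

```text
clock: 20.2
position: [0.5115, -0.0366, 0.1499]
ee_rot: [0.978, 0.209, 0.001, 0.0]
ft_force: [-1.7, 0.2, 8.5]
grip_width: 0.509
grasp_force: 46.3
```

```bash
python3 - <<'E'
from h import *
for i in range(5):
    o=manip.get_obs();print(np.round(o["position"],4),np.round(o["ft_force"],1)); c=camera("scene")
cv2.imwrite("pics/s7.png",cv2.resize(c["img"][150:270,190:330,::-1],(700,600),interpolation=cv2.INTER_CUBIC))
E
```

```text
[ 0.5115 -0.0366  0.1499] [-1.7  0.2  8.5]
[ 0.5115 -0.0366  0.1499] [-1.6  0.8  9.3]
[ 0.5115 -0.0366  0.1499] [-1.4  0.5  9.5]
[ 0.5115 -0.0366  0.1499] [-0.9  0.3  8.4]
[ 0.5115 -0.0366  0.1499] [-1.5 -0.9  9.8]
```

View pics/s7.png

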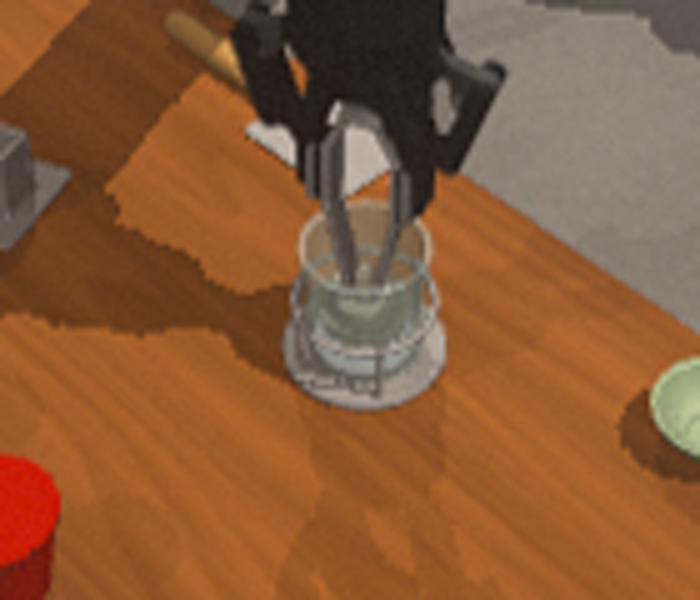

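Request:
carry_out(deltas=[[0, 0, -0.003, 0, -0.1], [0, 0, -0.003, 0, 0.02], [0, 0, -0.003, 0, 0.06], [0, 0, -0.003, 0, 0.12], [0, 0, -0.003, 0, 0.12], [0, 0, -0.003, 0, 0.12], [0, 0, -0.003, 0, 0.12]], force=20)

```text
clock: 21.32
position: [0.5109, -0.0367, 0.1494]
ee_rot: [0.978, 0.209, -0.0, -0.0]
ft_force: [0.7, -0.1, -0.7]
grip_width: 0.56
grasp_force: 5.0
```

Request:
carry_out(deltas=[[0, 0, -0.02, 0, 0.12], [0, 0, -0.06, 0, 0.12], [0, 0, -0.12, 0, 0.12], [0, 0, -0.2, 0, 0.12], [0, 0, -0.4, 0, 0.12], [0, 0, -0.58, 0, 0.12], [0, 0, -0.58, 0, 0.12], [0, 0, -0.58, 0, 0.12]])

```text
clock: 22.32
position: [0.5108, -0.0368, 0.2362]
ee_rot: [0.978, 0.209, -0.0, 0.0]
ft_force: [-0.4, 0.0, -1.2]
grip_width: 0.558
grasp_force: 5.0
```

```bash
python3 - <<'E'
from h import *
c=camera("scene"); cv2.imwrite("pics/s8.png",cv2.resize(c["img"][130:270,190:330,::-1],(600,600),interpolation=cv2.INTER_CUBIC))
W=cloud(c);x,y,z=W[...,0],W[...,1],W[...,2]
o=manip.get_obs();p=o["position"];print(np.round(p,4),np.round(o["ft_force"],1),o["grasp_force"])
q=(np.hypot(x-p[0],y-p[1])<.045)&(z<p[2]-.03)
for lo,hi in((.125,.155),(.155,.195)):
    P=W[q&(z>lo)&(z<hi)]
    if len(P)>4: r=cv2.minAreaRect((P[:,:2]*1000).astype(np.float32));print(lo,len(P),np.round(r[0],1),np.round(r[1],1),P[:,2].min(),P[:,2].max())
go(.5955,-.290,.24,24)
E
```

```text
[ 0.5106 -0.0368  0.2358] [ 0.6  0.  -1.2] 5.02384968522037
0.125 7 [510.6 -36.6] [12.7 27.8] 0.15090116274430973 0.15438809054064764
0.155 90 [510.8 -36. ] [16.8 38. ] 0.1551777557753035 0.19433991711264412
tcp [ 0.5106 -0.0368  0.2358] yaw 24.1 tilt [-0.001 -0.    -1.   ] shift frac [-0.1722  1.7724 -0.0285] spin frac 0.003
```

View pics/s8.png

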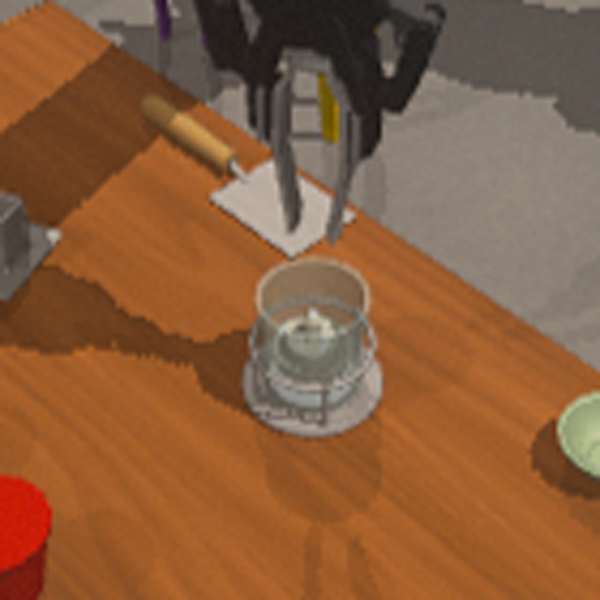

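Request:
carry_out(deltas=[[-0.02, 0.2, 0, 0, 0.12], [-0.05, 0.5, 0, 0, 0.12], [-0.07, 0.75, 0, 0, 0.12], [-0.086, 0.886, 0, 0, 0.12]])

```text
clock: 22.88
position: [0.5532, -0.1651, 0.2353]
ee_rot: [0.978, 0.208, -0.001, -0.0]
ft_force: [0.7, 0.4, -1.2]
grip_width: 0.564
grasp_force: 5.0
```

Request:
carry_out(deltas=[[-0.03, 0.3, 0, 0, 0.12], [-0.06, 0.6, 0, 0, 0.12], [-0.08, 0.8, 0, 0, 0.12], [-0.086, 0.886, 0, 0, 0.12], [-0.086, 0.886, 0, 0, 0.12], [-0.086, 0.886, 0, 0, 0.12], [-0.086, 0.886, 0, 0, 0.12]])

```text
clock: 23.75
position: [0.5961, -0.2885, 0.2369]
ee_rot: [0.978, 0.21, 0.0, -0.0]
ft_force: [0.4, 0.2, -0.6]
grip_width: 0.561
grasp_force: 5.0
```

```bash
python3 - <<'E'
from h import *
go(.5957,-.290,.16,24)
c=camera("scene");W=cloud(c);x,y,z=W[...,0],W[...,1],W[...,2]
for lo,hi in((.055,.072),(.14,.17),(.17,.2)):
    P=W[(np.hypot(x-.596,y+.291)<.045)&(z>lo)&(z<hi)]
    r=cv2.minAreaRect((P[:,:2]*1000).astype(np.float32));print(lo,len(P),np.round(r[0],1),np.round(r[1],1),r[2],P[:,2].min())
E
```

```text
tcp [ 0.5961 -0.2885  0.2369] yaw 24.2 tilt [ 0.  0. -1.] shift frac [-0.007   0.008   0.5125] spin frac 0.006
0.055 171 [ 595.8 -292.2] [35.3 68.4] 21.636919021606445 0.055155302020820265
0.14 52 [ 597.5 -288.3] [17.6 33.2] 30.159391403198242 0.15188693368372852
0.17 96 [ 595.3 -289.1] [19.3 43.3] 19.52984619140625 0.17026549044914632
```

Request:
carry_out(deltas=[[-0.007, 0.015, 0.1, 0, 0.12], [-0.007, 0.015, 0.3, 0, 0.12], [-0.007, 0.015, 0.5, 0, 0.12], [-0.007, 0.015, 0.5, 0, 0.12], [-0.007, 0.015, 0.52, 0, 0.12], [-0.007, 0.015, 0.55, 0, 0.12], [-0.007, 0.015, 0.58, 0, 0.12], [-0.007, 0.015, 0.61, 0, 0.12]])

```text
clock: 24.8
position: [0.596, -0.2924, 0.145]
ee_rot: [0.978, 0.209, 0.0, 0.0]
ft_force: [0.2, -0.2, -1.2]
grip_width: 0.565
grasp_force: 5.0
```

Request:
carry_out(deltas=[[0, 0, 0.05, 0, 0.12], [0, 0, 0.1, 0, 0.12], [0, 0, 0.15, 0, 0.12], [0, 0, 0.19, 0, 0.12], [0, 0, 0.21, 0, 0.12], [0, 0, 0.21, 0, 0.12]])

```text
clock: 25.55
position: [0.5959, -0.2924, 0.1134]
ee_rot: [0.978, 0.209, -0.0, -0.0]
ft_force: [-0.5, 0.0, -0.5]
grip_width: 0.561
grasp_force: 5.0
```

Request:
carry_out(deltas=[[0, 0, 0.01, 0, 0.12], [0, 0, 0.017, 0, 0.12], [0, 0, 0.023, 0, 0.12], [0, 0, 0.023, 0, 0.12], [0, 0, 0.023, 0, 0.12]])

```text
clock: 26.18
position: [0.596, -0.2924, 0.1102]
ee_rot: [0.978, 0.209, 0.0, 0.0]
ft_force: [0.1, -0.3, -2.0]
grip_width: 0.559
grasp_force: 5.0
```

Request:
carry_out(deltas=[[0, 0, 0.006, 0, 0.12], [0, 0, 0.01, 0, 0.12], [0, 0, 0.01, 0, 0.12], [0, 0, 0.01, 0, 0.12]])

```text
clock: 26.68
position: [0.5959, -0.2924, 0.1086]
ee_rot: [0.978, 0.209, 0.0, 0.0]
ft_force: [0.2, 0.1, -1.4]
grip_width: 0.558
grasp_force: 5.0
```

Request:
carry_out(deltas=[[0, 0, 0.005, 0, 0.12], [0, 0, 0.01, 0, 0.12], [0, 0, 0.01, 0, 0.12]])

```text
clock: 27.05
position: [0.5964, -0.2924, 0.1078]
ee_rot: [0.978, 0.209, 0.001, 0.0]
ft_force: [-0.0, 0.1, 4.7]
grip_width: 0.558
grasp_force: 5.4
```

Request:
carry_out(deltas=[[0, 0, 0.005, 0, 0.12], [0, 0, 0.008, 0, 0.12], [0, 0, 0.008, 0, 0.12]])

```text
clock: 27.42
position: [0.5968, -0.2924, 0.1072]
ee_rot: [0.978, 0.209, 0.001, 0.001]
ft_force: [-0.4, 1.3, 9.3]
grip_width: 0.563
grasp_force: 5.5
```

Contact with the floor (TCP 0.108, as at pick-up). I ease up, open slowly and withdraw.

Request:
carry_out(deltas=[[0, 0, -0.008, 0, 0.12], [0, 0, -0.008, 0, 0.2], [0, 0, -0.008, 0, 0.3], [0, 0, -0.008, 0, 0.6], [0, 0, -0.008, 0, 1], [0, 0, -0.008, 0, 1], [0, 0, -0.008, 0, 1], [0, 0, -0.008, 0, 1]])

```text
clock: 28.42
position: [0.5959, -0.2924, 0.1071]
ee_rot: [0.978, 0.209, 0.0, 0.0]
ft_force: [-0.1, -0.2, 0.5]
grip_width: 1.0
grasp_force: 0.0
```

Request:
carry_out(deltas=[[0, 0, -0.05, 0, 1], [0, 0, -0.15, 0, 1], [0, 0, -0.4, 0, 1], [0, 0, -0.7, 0, 1], [0, 0, -0.95, 0, 1], [0, 0, -0.95, 0, 1], [0, 0, -0.95, 0, 1], [0, 0, -0.95, 0, 1]])

```text
clock: 29.42
position: [0.5955, -0.2922, 0.2486]
ee_rot: [0.978, 0.209, -0.001, -0.0]
ft_force: [0.8, 0.8, 0.8]
grip_width: 1.002
grasp_force: 0.0
```

```bash
python3 - <<'E'
from h import *
c=camera("scene");W=cloud(c);x,y,z=W[...,0],W[...,1],W[...,2]
for nm,ctr,rad,lo,hi in(("rim",(.596,-.291),.045,.055,.069),("arms",(.596,-.291),.05,.08,.12),("bow",(.596,-.291),.05,.138,.17),("bulb+disc",(.512,-.036),.02,.05,.09)):
    P=W[(np.hypot(x-ctr[0],y-ctr[1])<rad)&(z>lo)&(z<hi)]
    r=cv2.minAreaRect((P[:,:2]*1000).astype(np.float32));print(nm,len(P),np.round(r[0],1),np.round(r[1],1),round(r[2],1),np.percentile(P[:,2],[2,50,99]).round(4),P.mean(0).round(4))
o=manip.get_obs();print(o["position"],o["joint_velocities"].round(3) if hasattr(o["joint_velocities"],"round") else o["joint_velocities"],o["clock"])
E
```

```text
rim 159 [ 596.6 -291.4] [35.2 68.3] 22.5 [0.0558 0.0624 0.0685] [ 0.5979 -0.2887  0.0623]
arms 109 [ 596.  -292.3] [20.3 56.4] 26.9 [0.0816 0.1005 0.1195] [ 0.5955 -0.2892  0.1006]
bow 65 [ 594.8 -291.5] [18.9 31.7] 27.0 [0.1385 0.1473 0.1506] [ 0.5952 -0.2892  0.1461]
bulb+disc 38 [507.7 -43.3] [21.7 24. ] 9.0 [0.0621 0.0681 0.0848] [ 0.5103 -0.0397  0.0711]
[ 0.59551225 -0.29222826  0.24857509] [ 0.001  0.002 -0.002 -0.003  0.001  0.     0.001] 29.475
```

```bash
python3 -c "
from workcell import ticket
print(ticket.hand_in())"
```

```text
the job is handed in; nothing more can be done
None
```

The light is in the votive's cradle, pressed to its stop with about 10 N and released, and the tongs are back in their caddy. I handed the job in at about 29 s; no verdict came back.

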